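# Bring the bench control row live in order

### The arm

A 6-joint arm with a two-finger parallel gripper is mounted at the origin on a cart in front of the work surface, level with it; the furniture and walls round the work are solid. World frame = base frame: x ahead of the robot, y to its left, z up, the work surface at z = 0. Lengths are in mm, angles in rad, forces in N, time in s.
With the tool pointing down it reaches from about 350 to 975 mm from the base axis. Payload 7.1 kg.
Tool frame: the origin (TCP) lies on the centre line of the jaws, within the pads' length; the fingertips stand 8 mm ahead of it and the grasp point (between the pads) lies 11 mm behind it; z points along the fingers, y is the line along which they close (so a half turn about z gives the same grasp; the last joint's range is limited). The gripper opens to 88 mm and grips with 3 to 60 N. Pads are 20 mm wide; open, the fingers measure 115 mm over their backs; the gripper's body (75 mm by 178 mm) begins 61 mm behind the grasp point.
Start: joints at [1.163, 0.423, 1.63, -0, 1.089, -0.019], TCP at [236.892, 578.349, 230.675] pointing down, gripper open.
Joint ranges: [-3, 3], [-0.9, 2.11], [0.09, 2.58], [-1.31, 4.45], [0.11, 2.69], [-2.54, 2.54]. Speed limits (rad/s): [2.39, 2.39, 3.01, 3.14, 3.14, 3.14].

### API

Orientations are given as a rotation vector (axis times angle).
In Python, from station import get_obs, eyes, workorder, spotter gives the robot as it stands.
- The arm moves only by the shell command python3 -m creep 'ROWS' [FORCE]. ROWS is JSON, a list that holds one entry, the list of rows, each a list of 5 numbers: the finger opening in cm, from 0 to 8.78, then the shift along the world's x, y, z in cm, then the turn about the world's z in degrees. A call has 1 to 5 rows; each row shifts and turns the commanded pose from where the row before left it; what a row does not reach is not made up. A row lasts 1/10 s, in which the tool goes at most 50 mm and 8.59 degrees, less where a joint would pass 70% of its speed; a pose out of reach is approached as far as the arm can. A call with a gripper value outside its range is refused whole. The fingers move at their own pace and stop on an object; FORCE is the grip in N (left out, the last holds). Time passes only in rows, so rows that do not move let the fingers close. It gives the time, the measured TCP pose, the force, the opening and the grip force at its end, in the units of the state.
- get_obs(): the state, without advancing time (a new reading comes with each control period).
- eyes.capture(name): name is "side" or "top" or "wrist"; returns the picture (480x640x3 uint8, blue, green, red); there is no depth.
- eyes.camera_info(name): a dict with "vertical_fov" (degrees; the focal length in pixels is half the picture's height over the tangent of half this angle, whatever the lens; pixels are square), "cx", "cy" (the principal point, pixels), "pose" (4x4, takes a point from camera to world coordinates). Camera axes: x right, y up, looking along -z (the intrinsics and any distortion apply to the point x, -y, -z); pixel columns grow to the right and rows downward; lengths in mm; the calibration is good to about 2 mm. The wrist camera is an equidistant fisheye: a pixel r from the principal point sees the ray r / f radians off the axis. A picture is of the moment at which its call begins: read the wrist's pose just before it. camera_info takes no time and is no camera call; for the wrist camera it gives the pose at the moment of the call.
- workorder.job_done(): hands the job in; it is judged then, once.
Trained networks look in the newest picture that a camera, given by its name, has taken for a name from the list of things; names that differ only in an ending like _2 or _b are one class to them, and where a whole thing is asked for, a point or a joint stands for the part that bears it (a point fixed in the world has none). Each returns a list of dicts, best first, with "p" (0 to 1); they miss things now and then, are a little off and sometimes report something else, mostly with a low value. They report only what shows in the picture. A call takes as long as a camera call.
- spotter.recognise(camera, query): "centre" ([column, row] in pixels, amid what is visible of it).
- spotter.pinpoint(camera, query): "centre" ([column, row] in pixels: a listed point, or the origin of a listed thing).
The state is a dict: "t": time; "qpos": joint angles; "joint_vel": joint speeds; "effort": joint torques, N m; "position": TCP position; "tool_rot": TCP orientation; "wrist_force": force on the tool from outside, world axes, zero at the start; "moment": the same for the moment, N m; "width": opening from 0.0 (shut) to 1.0 (fully open); "finger_force": force on a finger pad.
Only numpy, scipy, OpenCV 4.12 (cv2) and the standard library are available. Lean on these libraries where they do the work, as an engineer would, in place of code of your own. Each camera call takes 0.05 s, during which the arm holds its last target. There are 200 camera calls.

### The job

Bring the row of controls on the bench live by pressing with the fingertips, in this order: press down the raised end of the rocker until it is fully tipped over, then push the square plunger fully home so that it stays in, then press the large mushroom button fully down and let it come back up. Leave the small round button unpressed, and do not lift, shift or knock over the loose parts standing around.

Things in the scene. Friction and masses are not known exactly. Their poses are not given: they have to be found in the camera images.
- mount_plate: fixed aluminium plate 116 (x) x 344 (y) x 10 mm on the bench; origin at the centre of its underside, x pointing away from the robot. Four identical fixed grey stations (86x60 mm, square to the plate, cover 55 mm above the bench) stand on it in a row along y, 80 mm apart, each with one black control on top
- rocker_end (a point): point on the top face of the rocker's raised end, 8 mm in from its edge: the place to press. Black paddle, 72 mm long (along the plate's x), 34 wide, 12 thick, between two low cheeks. In any of the four places of the row, different from run to run. The point moves with the paddle: about 80 mm above the bench at the start, 66 mm when fully over
- rocker (a joint): rocker angle, rad: 0 = off, the end away from the robot up; grows as that end is pressed down, 0.5 = fully over (on). Level axis along the plate's y, under the paddle's middle, 67 mm above the bench. Needs about 1 to 3 N at the end and stays where it is left
- latch_top (a point): centre of the top face of the square black plunger (34x34 mm); about 75 mm above the bench when out, 65 mm when home, so it still stands proud of the station's cover when home. In any of the four places of the row, different from run to run. 
- latch (a joint): how far the plunger is pushed down, m: 0 = out, 0.010 = fully home against its stop. Slides stiffly (about 4 N) and stays where it is left
- mushroom_top (a point): centre of the top of the large round mushroom button (48 mm across), 79 mm above the bench when out. In any of the four places of the row, different from run to run. 
- mushroom (a joint): how far the mushroom button is pressed down, m: 0 = out, 0.006 = fully down. Sprung: 2 N to start, 6.5 N to hold fully down; comes back up when released
- small_top (a point): centre of the top of the small round button (22 mm across), 71 mm above the bench. In any of the four places of the row, different from run to run. Not to be pressed
- small_button (a joint): how far the small round button is pressed down, m: 0 = out, 0.006 = fully down; sprung like the mushroom button
- steel_slug: bystander, loose: plain steel cylinder 33 mm across, 46 mm high, in front of the plate; origin at the centre of its underside
- bush_1: bystander, loose: pale turned bush, 45 mm across, 36 mm high, in front of the plate; origin at the centre of its underside
- collet: bystander, loose: grey tapered collet, 26 mm across, 34 mm high, behind the plate; origin at the centre of its underside
- fork_block: bystander, loose: pale block with a round hole, 36x50x46 mm, behind the plate; origin at the centre of its underside
- clamp_jaw: bystander, loose: grey stepped jaw block with a small stud on top, 26x63x26 mm, behind the plate; origin at the centre of its underside
- v_block_0: bystander, loose: grey V-block 36x48x34 mm, in front of the left part of the plate; origin at the centre of its underside

How it is judged (in metres and radians):
On the way, in this order (a step that is already met when the one before it is completed fails the run):
1. the rocker is tipped fully over by the fingers (value of joint rocker above 0.42 rad and contact force between the fingers and rocker above 0.3 N), for 0.05 s.
2. the square plunger is pushed home by the fingers (value of joint rocker above 0.42 rad and value of joint latch above 0.0085 m and contact force between the fingers and latch above 0.3 N), for 0.05 s.
3. the mushroom button is pressed fully down by the fingers (value of joint rocker above 0.42 rad and value of joint latch above 0.0085 m and value of joint mushroom above 0.0045 m and contact force between the fingers and mushroom above 0.3 N), for 0.05 s.
At the end, for the whole second after the job is handed in: The rocker is tipped past 0.42 of its 0.5 rad, the plunger stays in at least 8.5 of its 10 mm, the mushroom button (pressed at least 4.5 of its 6 mm) and the small button are out within 1 mm, and every loose bystander still stands upright (within 0.3 rad) within 20 mm of where it stood (value of joint rocker above 0.42 rad and value of joint latch above 0.0085 m and value of joint each of mushroom, small_button below 0.001 m and distance of each of steel_slug, bush_1, collet, fork_block, clamp_jaw, v_block_0 from where it was at the start of the episode below 0.02 m and angle between each of steel_slug, bush_1, collet, fork_block, clamp_jaw, v_block_0's own z axis and vertical below 0.3 rad); the robot touches nothing.
It fails at once if the plunger is pushed in (past 4 mm) while the rocker is not over (value of joint latch above 0.004 m and value of joint rocker below 0.42 rad).
It fails at once if the mushroom button is pressed (over 2 mm) while the plunger is not home or the rocker not over (value of joint mushroom above 0.002 m and (value of joint latch below 0.0085 m or value of joint rocker below 0.42 rad)).
It fails at once if the small round button is pressed (over 2 mm) (value of joint small_button above 0.002 m).
It fails at once if a loose bystander is lifted, shifted over 20 mm or knocked over (distance of any of steel_slug, bush_1, collet, fork_block, clamp_jaw, v_block_0 from where it was at the start of the episode above 0.02 m or angle between any of steel_slug, bush_1, collet, fork_block, clamp_jaw, v_block_0's own z axis and vertical above 0.3 rad).
It also fails if it takes over 42 s, if anything falls off the work surface, if the arm or the gripper's body presses on something with over 40 N, if the wrist force passes 120 N, or if a joint passes its speed limit or range.

## Working session

There is one attempt and no reset: what is moved stays moved. The work goes in short steps, Python scripts to look and compute and a shell command to move; the robot and the scene stay as the last step left them, time stands still between calls to the robot, and variables do not carry over. Pictures are saved under pics/ and viewed, at most 10 in all, crops included, and the job is handed in when it is done.

```bash
mkdir -p pics; cat > h.py <<'E'
import numpy as np, cv2
from station import get_obs, eyes, workorder, spotter
def ray(cam,px,info=None):
    i=info or eyes.camera_info(cam); f=240/np.tan(np.radians(i["vertical_fov"])/2)
    u=(px[0]-i["cx"]); v=(px[1]-i["cy"])
    if cam=="wrist":
        r=np.hypot(u,v); th=r/f; s=np.sin(th)/max(r,1e-9); d=np.array([u*s,-v*s,-np.cos(th)])
    else: d=np.array([u/f,-v/f,-1])
    P=np.array(i["pose"]); return P[:3,3],P[:3,:3]@d
def onz(cam,px,z,info=None):
    o,d=ray(cam,px,info); return o+d*(z-o[2])/d[2]
Q=dict(rocker_end=80,latch_top=75,mushroom_top=79,small_top=71,mount_plate=0,steel_slug=0,bush_1=0,collet=0,fork_block=0,clamp_jaw=0,v_block_0=0)
E
python3 - <<'E'
from h import *
for c in ("top","side"):
    im=eyes.capture(c); cv2.imwrite(f"pics/{c}0.png",im)
    for q,z in Q.items():
        for r in spotter.pinpoint(c,q)[:2]: print(c,q,round(r["p"],2),np.round(r["centre"]),np.round(onz(c,r["centre"],z)))
print(get_obs()["t"])
E
```

```text
top rocker_end 0.64 [396. 215.] [ 619. -129.   80.]
top latch_top 0.72 [359. 234.] [581. -57.  75.]
top mushroom_top 0.82 [323. 241.] [569.  14.  79.]
top small_top 0.74 [273. 290.] [474. 111.  71.]
top small_top 0.39 [276. 242.] [567. 105.  71.]
top mount_plate 0.81 [340. 243.] [570. -22.   0.]
top steel_slug 0.63 [321. 240.] [576.  18.   0.]
top steel_slug 0.5 [320. 289.] [476.  19.   0.]
top bush_1 0.74 [398. 288.] [ 478. -141.    0.]
top collet 0.5 [338. 192.] [677. -19.   0.]
top fork_block 0.98 [287. 189.] [682.  87.   0.]
top clamp_jaw 0.88 [394. 184.] [ 692. -134.    0.]
top clamp_jaw 0.6 [342. 243.] [569. -27.   0.]
top v_block_0 0.62 [276. 292.] [469. 108.   0.]
side rocker_end 0.61 [406. 275.] [ 612. -136.   80.]
side latch_top 0.74 [358. 257.] [580. -67.  75.]
side mushroom_top 0.65 [321. 224.] [571.  23.  79.]
side mushroom_top 0.52 [356. 220.] [621.   6.  79.]
side small_top 0.49 [294. 207.] [562.  95.  71.]
side steel_slug 0.71 [264. 291.] [466.  13.   0.]
side steel_slug 0.54 [448. 297.] [ 695. -132.    0.]
side bush_1 0.56 [320. 354.] [ 479. -136.    0.]
side collet 0.58 [391. 259.] [673. -18.   0.]
side fork_block 0.57 [358. 223.] [680.  90.   0.]
side fork_block 0.57 [405. 276.] [669. -63.   0.]
side clamp_jaw 0.85 [448. 296.] [ 696. -132.    0.]
side clamp_jaw 0.39 [390. 259.] [671. -18.   0.]
side v_block_0 0.83 [240. 256.] [469. 110.   0.]
1.2
```

View pics/top0.png

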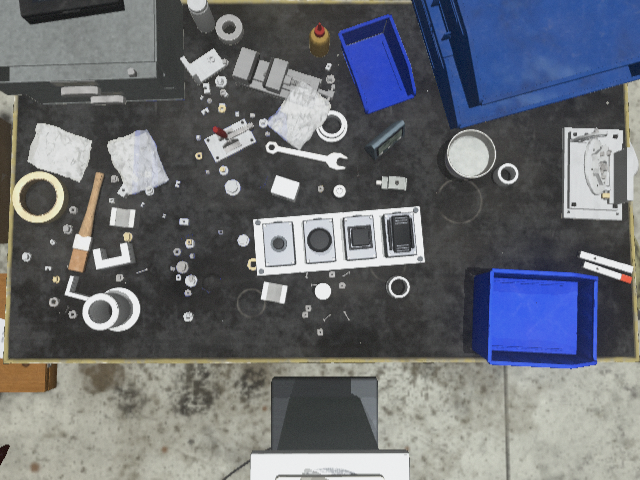

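View pics/side0.png

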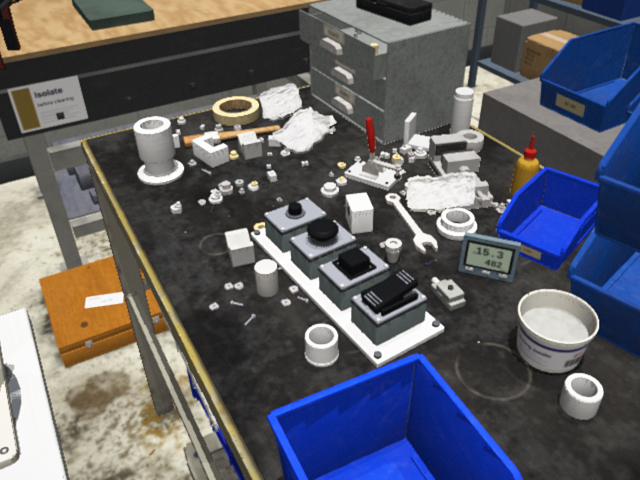

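The top view shows the row from left to right as small button (279,243), mushroom (319,240), square plunger (359,237) and rocker (399,232). The side view agrees. I'll move towards the rocker end with the fingers closing.

```bash
python3 -c "
from h import *
o=get_obs();print(o['tool_rot'],o['position'],o['t'])"
python3 -m creep '[[[0,2.2,-4.4,0,0],[0,2.2,-4.4,0,0],[0,2.2,-4.4,0,0],[0,2.2,-4.4,0,0],[0,2.2,-4.4,0,0]]]' 20
python3 -m creep '[[[0,2.2,-4.4,0,0],[0,2.2,-4.4,0,0],[0,2.2,-4.4,0,0],[0,2.2,-4.4,0,0],[0,2.2,-4.4,0,0]]]'
```

```text
[ 6.06891917e-01  3.08239911e+00 -1.52258968e-05] [236.91182839 578.34646946 230.6786623 ] 1.2
t: 1.7
position: [347.4, 356.7, 230.9]
tool_rot: [0.606, 3.082, 0.001]
wrist_force: [0.7, 0.6, -0.1]
width: 0.586
finger_force: 0.0
t: 2.2
position: [457.6, 136.5, 231.0]
tool_rot: [0.607, 3.082, 0.001]
wrist_force: [0.2, 0.8, 0.1]
width: 0.129
finger_force: 0.0
```

```bash
python3 -m creep '[[[0,2.3,-3.9,0,5.4],[0,2.3,-3.9,0,5.4],[0,2.3,-3.9,0,5.4],[0,2.3,-3.9,0,5.4],[0,2.3,-3.9,0,5.4]]]'
python3 - <<'E'
from h import *
i=eyes.camera_info("wrist"); im=eyes.capture("wrist"); cv2.imwrite("pics/w1.png",im)
for q in list(Q)[:5]:
    for r in spotter.pinpoint("wrist",q)[:2]: print(q,round(r["p"],2),np.round(r["centre"]),np.round(onz("wrist",r["centre"],Q[q],i),1))
E
```

```text
t: 2.7
position: [572.7, -58.5, 230.8]
tool_rot: [-0.135, 3.138, 0.0]
wrist_force: [0.2, -0.4, 0.3]
width: 0.011
finger_force: 0.0
rocker_end 0.96 [233. 254.] [ 609.3 -137.6   80. ]
latch_top 0.71 [325. 224.] [576.5 -58.4  75. ]
mushroom_top 0.97 [417. 229.] [572.3  21.6  79. ]
mushroom_top 0.58 [403. 114.] [475.8  -3.2  79. ]
small_top 0.79 [492. 226.] [564.7  97.3  71. ]
small_top 0.72 [322. 226.] [579.5 -60.8  71. ]
mount_plate 0.7 [364. 210.] [577.3 -17.4   0. ]
mount_plate 0.59 [488. 126.] [470.5 110.3   0. ]
```

View pics/w1.png

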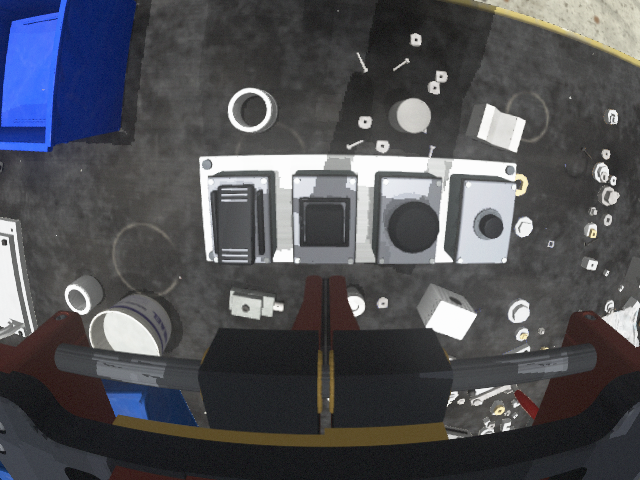

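The wrist picture shows the rocker at (235,225) with its far end near row 260. The plunger is at (325,224), the mushroom at (415,226) and the small button at (490,225), all matching the reports. Next I'll go above the rocker end.

```bash
python3 -m creep '[[[0,1.9,-3.9,0,0],[0,1.9,-3.9,-2,0],[0,0,0,-4,0],[0,0,0,-4,0],[0,0,0,-3,0]]]'
python3 -m creep '[[[0,0,0,-0.8,0],[0,0,0,-0.6,0],[0,0,0,-0.5,0],[0,0,0,-0.5,0],[0,0,0,0,0]]]'
```

```text
t: 3.5
position: [608.5, -133.0, 98.6]
tool_rot: [0.131, -3.137, -0.001]
wrist_force: [-0.2, 0.4, -0.3]
width: 0.006
finger_force: 0.0
t: 4.0
position: [611.3, -134.6, 77.8]
tool_rot: [-0.13, 3.136, -0.001]
wrist_force: [1.2, 0.9, 2.3]
width: 0.006
finger_force: 0.7
```

```bash
python3 -m creep '[[[0,0,0,-0.2,0],[0,0,0,-0.2,0],[0,0,0,0,0]]]'
```

```text
t: 4.3
position: [611.4, -134.7, 76.5]
tool_rot: [-0.129, 3.136, -0.001]
wrist_force: [-5.7, 3.1, 24.3]
width: 0.008
finger_force: 11.5
```

The force jumped to 24 N, so the rocker is on its stop. I'll lift, move over the plunger and check with the camera.

```bash
python3 -m creep '[[[0,0,0,3,0],[0,0,0,3,0],[0,-1.7,3.8,0,0],[0,-1.7,3.8,0,0],[0,0,0,0,0]]]'
python3 - <<'E'
from h import *
i=eyes.camera_info("wrist"); im=eyes.capture("wrist"); cv2.imwrite("pics/w2.png",im)
Q["rocker_end"]=66
for q in list(Q)[:4]:
    for r in spotter.pinpoint("wrist",q)[:2]: print(q,round(r["p"],2),np.round(r["centre"]),np.round(onz("wrist",r["centre"],Q[q],i),1))
E
```

```text
t: 4.8
position: [573.3, -55.7, 133.0]
tool_rot: [0.133, -3.136, -0.001]
wrist_force: [-0.1, -1.3, -0.6]
width: 0.006
finger_force: 0.0
rocker_end 0.87 [203. 300.] [ 613. -137.   66.]
latch_top 0.74 [319. 269.] [578.6 -59.1  75. ]
latch_top 0.59 [544. 265.] [565.6  96.5  75. ]
mushroom_top 0.72 [447. 272.] [573.1  20.5  79. ]
small_top 0.62 [548. 263.] [565.1 102.1  71. ]
```

View pics/w2.png

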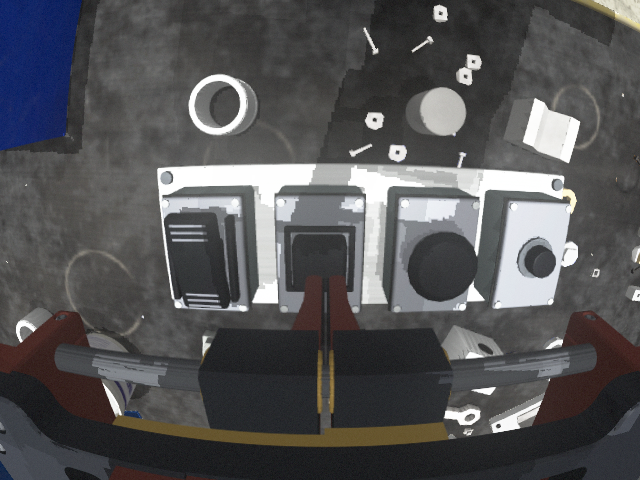

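The rocker's near end is now up at (195,225), so it is tipped over. The plunger is at (319,262), under the fingertips. I'll press it now.

```bash
python3 -m creep '[[[0,0.4,-0.3,-2.5,0],[0,0,0,-2,0],[0,0,0,-0.6,0],[0,0,0,-0.5,0],[0,0,0,-0.4,0]]]'
python3 -m creep '[[[0,0,0,-0.2,0],[0,0,0,-0.2,0],[0,0,0,0,0]]]'
```

```text
t: 5.55
position: [580.0, -62.3, 73.0]
tool_rot: [0.129, -3.139, 0.001]
wrist_force: [-6.8, -3.4, 34.8]
width: 0.005
finger_force: 18.6
t: 5.85
position: [580.3, -62.4, 72.9]
tool_rot: [-0.13, 3.138, -0.001]
wrist_force: [-13.5, -1.8, 37.6]
width: 0.006
finger_force: 18.9
```

The tip is at 65 mm with 37 N, so the plunger is home. Next is the mushroom.

```bash
python3 -m creep '[[[0,0,0,3,0],[0,0,0,3,0],[0,-0.3,4,0,0],[0,-0.3,4,0,0],[0,0,0,0,0]]]'
python3 - <<'E'
from h import *
i=eyes.camera_info("wrist"); im=eyes.capture("wrist"); cv2.imwrite("pics/w3.png",im)
Q["rocker_end"]=66;Q["latch_top"]=65
for q in list(Q)[:4]:
    for r in spotter.pinpoint("wrist",q)[:1]: print(q,round(r["p"],2),np.round(r["centre"]),np.round(onz("wrist",r["centre"],Q[q],i),1))
E
```

```text
t: 6.35
position: [574.1, 21.7, 129.7]
tool_rot: [-0.134, 3.137, 0.001]
wrist_force: [0.1, -1.4, -0.6]
width: 0.005
finger_force: 0.0
rocker_end 0.68 [104. 286.] [ 612.7 -138.    66. ]
latch_top 0.87 [199. 253.] [578.9 -59.9  65. ]
mushroom_top 0.97 [327. 262.] [572.5  22.1  79. ]
small_top 0.83 [447. 252.] [562.7  97.   71. ]
```

View pics/w3.png

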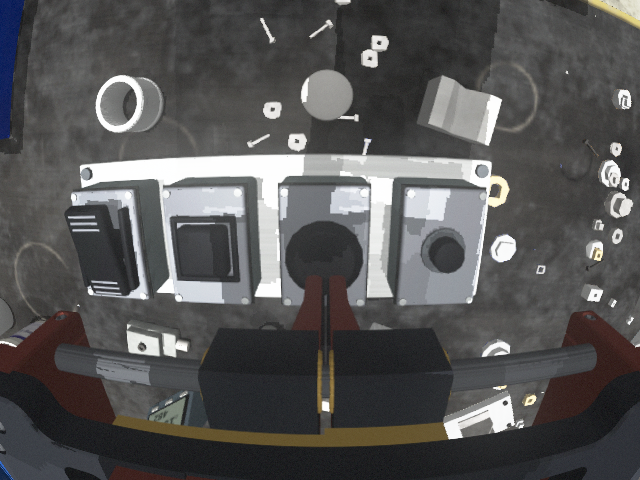

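The rocker (100,250) is tipped, the plunger (205,250) is low, and the mushroom (323,258) is under the tips. I'll press it.

```bash
python3 -m creep '[[[0,-0.1,0,-2,0],[0,0,0,-1.8,0],[0,0,0,-0.6,0],[0,0,0,-0.4,0],[0,0,0,-0.2,0]]]'
python3 -m creep '[[[0,0,0,-0.1,0],[0,0,0,0,0]]]'
```

```text
t: 7.1
position: [572.7, 17.2, 80.6]
tool_rot: [0.129, -3.138, 0.001]
wrist_force: [-12.0, -4.3, 36.0]
width: 0.004
finger_force: 18.0
t: 7.3
position: [572.7, 17.3, 80.7]
tool_rot: [0.129, -3.138, 0.001]
wrist_force: [-12.0, -3.5, 28.4]
width: 0.004
finger_force: 14.3
```

```bash
python3 -m creep '[[[0,0,0,3,0],[0,0,0,4,0],[0,0,0,4,0],[0,0,0,0,0],[0,0,0,0,0]]]'
python3 - <<'E'
from h import *
im=eyes.capture("side"); c=cv2.resize(im[150:400,200:480],None,fx=2.4,fy=2.4,interpolation=cv2.INTER_CUBIC)
cv2.imwrite("pics/s4.png",c); print(get_obs()["t"])
E
```

```text
t: 7.8
position: [573.7, 18.0, 189.1]
tool_rot: [-0.128, 3.136, -0.0]
wrist_force: [-0.5, -0.4, -0.1]
width: 0.008
finger_force: 0.0
7.85
```

View pics/s4.png

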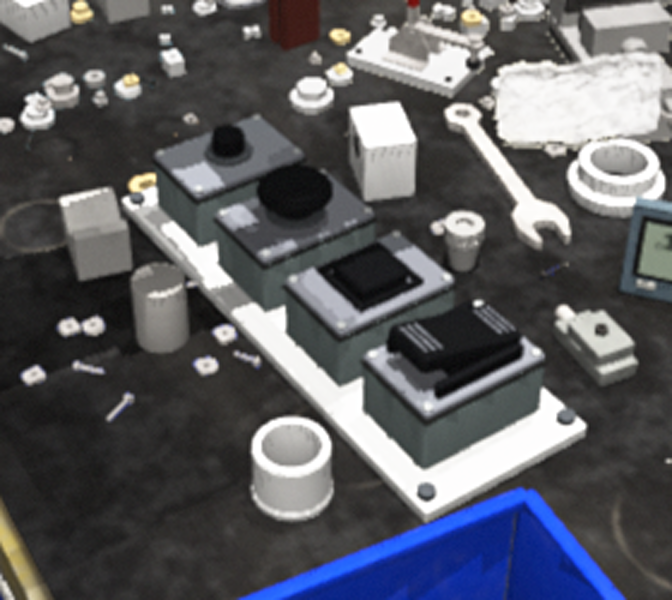

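The side view shows the rocker tipped towards the robot (455,335), the plunger low (375,275), the mushroom back up (295,190) and the small button out (228,140). All the loose parts are still standing.

```bash
python3 -c "
from h import *
print(workorder.job_done())"
```

```text
the job is handed in; nothing more can be done
None
```

The job is handed in at about 8 s of the 42 s allowed: the rocker was tipped over, then the plunger pushed home, then the mushroom pressed and released, and the last picture shows the small button out and all loose parts standing (the hand-in gave no verdict).

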